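# Put the silver microscope objectives away in their colour-coded caddy

## Robot

A 7-joint arm with a two-finger parallel gripper is mounted at the origin on the work surface. World frame = base frame: x ahead of the robot, y to its left, z up, the work surface at z = 0. Lengths are in m, angles in degrees, forces in N, time in s.
With the tool pointing down it reaches from about 0.425 to 0.875 m from the base axis. Payload 4.7 kg.
Tool frame: the origin (TCP) lies midway between the tips of the shut fingers; the grasp point (between the pads) lies 19 mm behind it; z points along the fingers, y is the line along which they close (so a half turn about z gives the same grasp; the last joint's range is limited). The gripper opens to 87 mm and grips with 3 to 60 N. Pads are 19 mm wide; open, the fingers measure 117 mm over their backs; the gripper's body (75 mm by 190 mm) begins 51 mm behind the grasp point.
Start: joints at [66.24, 18.392, -4.016, 83.108, 1.295, 78.541, -3.26], TCP at [0.27, -0.591, 0.223] pointing down, gripper open.
Joint ranges: [-163.93, 163.93], [-17.29, 119.83], [-79.2, 71.16], [3.27, 140.29], [-89.18, 269.18], [5.43, 117.66], [-154.24, 154.24]. Speed limits (degrees/s): [147.25, 147.25, 180, 180, 180, 180, 180].

## Interface

Orientations are given as [roll, pitch, yaw] about the fixed x, y, z axes, in that order (R = Rz(yaw) Ry(pitch) Rx(roll)).
In Python, from cell import env, viewer, boxes_of, masks_of gives the robot as it stands. The module is installed in compiled form; this text tells all that it offers.
- The arm moves only by the tool apply_moves, never from a script. Its argument "moves" is a list of rows, each a list of 7 numbers: the shift along the tool's x, y, z scaled (see below), then the turn, a rotation vector about the tool's x, y, z scaled (see below), then the opening, from 0 (shut) to 1 (fully open). A call has 1 to 20 rows; each row is the pose to reach, as a shift and turn from the pose commanded when the call began, along the tool's axes at that moment; what a row does not reach only later rows make up. The controller multiplies each number of a shift by 0.2 m and each number of a turn by 1.5 rad. A row lasts 1/10 s, in which the tool goes at most 50 mm and 8.59 degrees, less where a joint would pass 70% of its speed; a pose out of reach is approached as far as the arm can. A call with a number of a shift or a turn outside -1 to 1 is refused whole. A call with a gripper value outside its range is refused whole. The fingers move at their own pace and stop on an object; "grip_force" is the grip in N (left out, the last holds). Time passes only in rows, so rows that repeat a pose let the fingers close. It gives the time, the measured TCP pose, the force, the opening and the grip force at its end, in the units of the state.
- env.get_obs(): the state, without advancing time (a new reading comes with each control period).
- viewer.read_camera(name): name is "scene" or "top" or "wrist"; returns the picture (420x560x3 uint8, red, green, blue); there is no depth.
- viewer.get_calibration(name): a dict with "fov_y" (degrees; the focal length in pixels is half the picture's height over the tangent of half this angle, whatever the lens; pixels are square), "cx", "cy" (the principal point, pixels), "position" and "orientation" of the camera in the world. Camera axes: x right, y up, looking along -z (the intrinsics and any distortion apply to the point x, -y, -z); pixel columns grow to the right and rows downward; lengths in m; the calibration is good to about 2 mm. A picture is of the moment at which its call begins: read the wrist's pose just before it. get_calibration takes no time and is no camera call; for the wrist camera it gives the pose at the moment of the call.
- env.sign_off(): hands the job in; it is judged then, once.
Trained networks look in the newest picture that a camera, given by its name, has taken for a name from the list of things; names that differ only in an ending like _2 or _b are one class to them, and where a whole thing is asked for, a point or a joint stands for the part that bears it (a point fixed in the world has none). Each returns a list of dicts, best first, with "conf" (0 to 1); they miss things now and then, are a little off and sometimes report something else, mostly with a low value. They report only what shows in the picture. A call takes as long as a camera call.
- boxes_of(camera, target): "location" ([column, row] in pixels, amid what is visible of it).
- masks_of(camera, target): "pixels" (420x560 bool, what is visible of it) and "location" ([column, row] in pixels, amid what is visible of it).
The state is a dict: "time_s": time; "qpos": joint angles; "joint_velocities": joint speeds; "effort": joint torques, N m; "tool_pos": TCP position; "tool_rot": TCP orientation; "force": force on the tool from outside, world axes, zero at the start; "wrist_torque": the same for the moment, N m; "grip_width": finger opening in m; "grasp_force": force on a finger pad.
Only numpy, scipy, OpenCV 4.12 (cv2) and the standard library are available. Lean on these libraries where they do the work, as an engineer would, in place of code of your own. Each camera call takes 0.05 s, during which the arm holds its last target. There are 200 camera calls.

## Task

Put the four silver microscope objectives away in the white caddy, each standing upright, nose up, on the floor of the cup that has the colour of its ring. They are optics, so set them down without dropping them, and leave the two black-barrelled objectives standing where they are.

Things in the scene. Friction and masses are not known exactly. Their poses are not given: they have to be found in the camera images.
- objective_red: microscope objective with a bright silver metal barrel and a red ring, 58 mm tall, standing nose up on the bench; straight round barrel 32 mm in diameter from its base to 44 mm up, then a cone to a 15 mm wide nose; a coloured ring covers the barrel from 38 mm up and the sloping shoulder to 49 mm; 120 g (may differ by some 25 percent). Origin: centre of its underside; z runs up its axis; yaw is of no matter.
- objective_yellow: microscope objective with a bright silver metal barrel and a yellow ring, 58 mm tall, standing nose up on the bench; straight round barrel 32 mm in diameter from its base to 44 mm up, then a cone to a 15 mm wide nose; a coloured ring covers the barrel from 38 mm up and the sloping shoulder to 49 mm; 120 g (may differ by some 25 percent). Origin: centre of its underside; z runs up its axis; yaw is of no matter.
- objective_green: microscope objective with a bright silver metal barrel and a green ring, 58 mm tall, standing nose up on the bench; straight round barrel 32 mm in diameter from its base to 44 mm up, then a cone to a 15 mm wide nose; a coloured ring covers the barrel from 38 mm up and the sloping shoulder to 49 mm; 120 g (may differ by some 25 percent). Origin: centre of its underside; z runs up its axis; yaw is of no matter.
- objective_blue: microscope objective with a bright silver metal barrel and a blue ring, 58 mm tall, standing nose up on the bench; straight round barrel 32 mm in diameter from its base to 44 mm up, then a cone to a 15 mm wide nose; a coloured ring covers the barrel from 38 mm up and the sloping shoulder to 49 mm; 120 g (may differ by some 25 percent). Origin: centre of its underside; z runs up its axis; yaw is of no matter.
- cup_red: red round cup, one of four fixed 2 by 2, 85 mm apart, in a white square caddy (186 mm, walls 14 mm high, immovable). Outside diameter 60 mm, inside 52 mm, rim 10 mm above its origin. Origin: centre of its underside, 4 mm above the bench, z up; x, y parallel to the caddy's sides. Floor 3 mm thick: a seated objective's base is 3 mm above the origin.
- cup_yellow: yellow round cup, one of four fixed 2 by 2, 85 mm apart, in a white square caddy (186 mm, walls 14 mm high, immovable). Outside diameter 60 mm, inside 52 mm, rim 10 mm above its origin. Origin: centre of its underside, 4 mm above the bench, z up; x, y parallel to the caddy's sides. Floor 3 mm thick: a seated objective's base is 3 mm above the origin.
- cup_green: green round cup, one of four fixed 2 by 2, 85 mm apart, in a white square caddy (186 mm, walls 14 mm high, immovable). Outside diameter 60 mm, inside 52 mm, rim 10 mm above its origin. Origin: centre of its underside, 4 mm above the bench, z up; x, y parallel to the caddy's sides. Floor 3 mm thick: a seated objective's base is 3 mm above the origin.
- cup_blue: blue round cup, one of four fixed 2 by 2, 85 mm apart, in a white square caddy (186 mm, walls 14 mm high, immovable). Outside diameter 60 mm, inside 52 mm, rim 10 mm above its origin. Origin: centre of its underside, 4 mm above the bench, z up; x, y parallel to the caddy's sides. Floor 3 mm thick: a seated objective's base is 3 mm above the origin.
- black_yellow: look-alike: objective with black barrel and nose and a yellow ring; not for the caddy. 58 mm tall, standing nose up on the bench; straight round barrel 32 mm in diameter from its base to 44 mm up, then a cone to a 15 mm wide nose; a coloured ring covers the barrel from 38 mm up and the sloping shoulder to 49 mm; 120 g (may differ by some 25 percent). Origin: centre of its underside; z runs up its axis; yaw is of no matter.
- black_blue: look-alike: objective with black barrel and nose and a blue ring; not for the caddy. 58 mm tall, standing nose up on the bench; straight round barrel 32 mm in diameter from its base to 44 mm up, then a cone to a 15 mm wide nose; a coloured ring covers the barrel from 38 mm up and the sloping shoulder to 49 mm; 120 g (may differ by some 25 percent). Origin: centre of its underside; z runs up its axis; yaw is of no matter.

How it is judged (in metres and radians):
At the end, for the whole second after the job is handed in: Each silver objective stands upright (within 0.1 rad) and still on the floor of the cup of its ring's colour: axes within 12 mm, base between 0.5 and 6 mm above the cup's origin (3 mm when seated). Both black objectives are upright and within 15 mm of where they started (horizontal distance between objective_red and cup_red below 0.012 m and z of objective_red in the frame of cup_red between 0.0005 and 0.006 m and angle between each of objective_red, objective_yellow, objective_green, objective_blue, black_yellow, black_blue's own z axis and vertical below 0.1 rad and linear speed of each of objective_red, objective_yellow, objective_green, objective_blue below 0.02 m/s and angular speed of each of objective_red, objective_yellow, objective_green, objective_blue below 0.2 rad/s and horizontal distance between objective_yellow and cup_yellow below 0.012 m and z of objective_yellow in the frame of cup_yellow between 0.0005 and 0.006 m and horizontal distance between objective_green and cup_green below 0.012 m and z of objective_green in the frame of cup_green between 0.0005 and 0.006 m and horizontal distance between objective_blue and cup_blue below 0.012 m and z of objective_blue in the frame of cup_blue between 0.0005 and 0.006 m and distance of each of black_yellow, black_blue from where it was at the start of the episode below 0.015 m); the robot touches nothing.
It fails at once if a silver objective is dropped (falls freely from more than about 25 mm) ((linear speed of objective_red above 0.7 m/s and contact force between the fingers and objective_red below 0.05 N) or (linear speed of objective_yellow above 0.7 m/s and contact force between the fingers and objective_yellow below 0.05 N) or (linear speed of objective_green above 0.7 m/s and contact force between the fingers and objective_green below 0.05 N) or (linear speed of objective_blue above 0.7 m/s and contact force between the fingers and objective_blue below 0.05 N)).
It fails at once if the yellow-ringed black look-alike is shifted by more than 15 mm or tipped (distance of black_yellow from where it was at the start of the episode above 0.015 m or angle between black_yellow's own z axis and vertical above 0.3 rad).
It fails at once if the blue-ringed black look-alike is shifted by more than 15 mm or tipped (distance of black_blue from where it was at the start of the episode above 0.015 m or angle between black_blue's own z axis and vertical above 0.3 rad).
It also fails if it takes over 99 s, if anything falls off the work surface, if the arm or the gripper's body presses on something with over 40 N, if the wrist force passes 120 N, or if a joint passes its speed limit or range.

## Working session

There is one attempt and no reset: what is moved stays moved. The work goes in short steps, Python scripts to look and compute and a tool call to move; the robot and the scene stay as the last step left them, time stands still between calls to the robot, and variables do not carry over. Pictures are saved under pics/ and viewed, at most 14 in all, crops included, and the job is handed in when it is done.

Besides the shell and the picture viewer there is one more tool, called after "Call:" as name(argument=value, ...), one argument or row to a line, values as JSON. apply_moves: Moves the arm, as the interface text tells. Shifts and turns lie within -1 to 1; 1 stands for 0.2 m of shift or 1.5 rad of turn. Its arguments: {"type":"object","properties":{"moves":{"type":"array","items":{"type":"array","items":{"type":"number","minimum":-1,"maximum":1}}},"grip_force":{"type":"number"}},"required":["moves"]}

```bash
mkdir -p pics; python3 - <<'E'
from cell import env, viewer
import cv2
o=env.get_obs(); print(o)
for n in ("top","scene","wrist"):
    c=viewer.get_calibration(n); print(n,c)
    im=viewer.read_camera(n); cv2.imwrite(f"pics/{n}0.png",im[:,:,::-1])
E
```

```text
{'time_s': 0.0, 'qpos': array([66.23861835, 18.4400012 , -4.01369516, 83.17503675,  1.29714327,
       78.53894982, -3.26007884]), 'joint_velocities': array([ 0.05715902, -0.01597395, -0.13017532, -0.10038154, -0.0715732 ,
       -0.10385848,  0.04056313]), 'effort': array([ 3.13586479e-04, -4.91283774e+01, -4.03807629e-01, -3.12527382e+01,
       -6.38326071e-02,  4.35631745e-02,  1.82720810e-04]), 'tool_pos': array([ 0.26996305, -0.59068959,  0.2214494 ]), 'tool_rot': array([-1.79891364e+02,  8.32981440e-03,  2.45697487e+01]), 'force': array([-2.05955929e-04, -7.28054362e-02, -8.78592008e-01]), 'wrist_torque': array([0.05760099, 0.02314286, 0.00754122]), 'grasp_force': 0.0, 'grip_width': 0.0872741728533855}
top {'fov_y': 46.97621736898955, 'cx': 274.25257038444647, 'cy': 211.3414305186292, 'position': array([0.4358653 , 0.04083445, 1.0784608 ]), 'orientation': array([  5.84271203,  -1.43453465, -89.39321465])}
scene {'fov_y': 57.8741331565829, 'cx': 282.37146298724696, 'cy': 213.09429538383893, 'position': array([0.87331259, 0.36131133, 0.55583056]), 'orientation': array([ 41.91175231,  -0.60039727, 138.66427446])}
wrist {'fov_y': 69.14836718692364, 'cx': 276.54116103731843, 'cy': 210.30906679608728, 'position': array([ 0.33358519, -0.56163259,  0.38420157]), 'orientation': array([-14.84722516,   0.07289094, -65.41125398])}
```

View pics/top0.png

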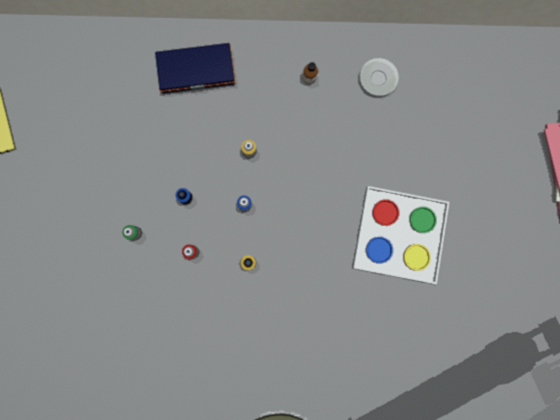

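View pics/scene0.png

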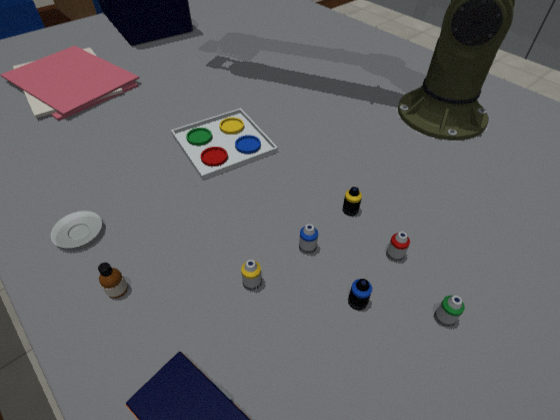

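The top view shows the silver objectives: yellow (249,148), blue (244,203), red (190,252) and green (131,232). The black ones are blue (183,196) and yellow (248,263). The cups are red (385,212), green (422,220), blue (379,250) and yellow (416,257). The scene view agrees with this.

```bash
cat > h.py <<'E'
from cell import env, viewer, boxes_of, masks_of
import numpy as np
from scipy.spatial.transform import Rotation as R
def ray(c,p):
    f=210/np.tan(np.radians(c["fov_y"]/2))
    d=R.from_euler("xyz",c["orientation"],degrees=True).apply([(p[0]-c["cx"])/f,-(p[1]-c["cy"])/f,-1])
    return np.array(c["position"]),d
def at_z(c,p,z):
    o,d=ray(c,p); return (o+d*(z-o[2])/d[2])[:2]
def proj(c,P):
    f=210/np.tan(np.radians(c["fov_y"]/2))
    q=R.from_euler("xyz",c["orientation"],degrees=True).inv().apply(np.array(P)-c["position"])
    return np.array([c["cx"]-f*q[0]/q[2], c["cy"]+f*q[1]/q[2]])
def tool():
    o=env.get_obs(); return o["tool_pos"],R.from_euler("xyz",o["tool_rot"],degrees=True),o
def shift(target,yaw=None):
    """move numbers (scaled) to bring the TCP to target, pointing down with given yaw"""
    p,r,o=tool(); s=r.inv().apply(np.array(target)-p)/0.2
    if yaw is None: return s
    t=(r.inv()*R.from_euler("xyz",[180,0,yaw],degrees=True)).as_rotvec()/1.5
    return np.r_[s,t]
E
python3 - <<'E'
from h import *
names=["objective_"+k for k in("red","yellow","green","blue")]+["black_yellow","black_blue"]+["cup_"+k for k in("red","yellow","green","blue")]
for cam in("top","scene"):
    viewer.read_camera(cam); c=viewer.get_calibration(cam)
    for n in names:
        z=.012 if n[0]=="c" else .032
        print(cam,n,[(np.round(m["location"],0),round(m["conf"],2),int(m["pixels"].sum()),np.round(at_z(c,m["location"],z),3)) for m in masks_of(cam,n)[:2]])
E
```

```text
top objective_red [(array([191., 252.]), 0.74, 193, array([0.452, 0.194]))]
top objective_yellow [(array([253., 151.]), 0.46, 211, array([0.677, 0.064]))]
top objective_green [(array([131., 235.]), 0.8, 251, array([0.489, 0.324]))]
top objective_blue [(array([242., 202.]), 0.67, 192, array([0.563, 0.086]))]
top black_yellow [(array([247., 262.]), 0.65, 167, array([0.433, 0.073]))]
top black_blue [(array([185., 197.]), 0.73, 233, array([0.571, 0.211]))]
top cup_red [(array([385., 211.]), 0.78, 556, array([ 0.55 , -0.231]))]
top cup_yellow [(array([418., 258.]), 0.86, 602, array([ 0.447, -0.305]))]
top cup_green [(array([421., 221.]), 0.72, 579, array([ 0.529, -0.312]))]
top cup_blue [(array([378., 251.]), 0.57, 565, array([ 0.461, -0.214]))]
scene objective_red [(array([400., 243.]), 0.73, 532, array([0.449, 0.197]))]
scene objective_yellow [(array([248., 276.]), 0.81, 525, array([0.691, 0.079]))]
scene objective_green []
scene objective_blue [(array([308., 241.]), 0.92, 447, array([0.568, 0.09 ]))]
scene black_yellow [(array([357., 204.]), 0.85, 430, array([0.437, 0.087]))]
scene black_blue [(array([360., 294.]), 0.92, 562, array([0.58 , 0.218]))]
scene cup_red [(array([215., 154.]), 0.74, 411, array([ 0.544, -0.233]))]
scene cup_yellow []
scene cup_green [(array([202., 134.]), 0.85, 377, array([ 0.525, -0.312]))]
scene cup_blue [(array([250., 144.]), 0.75, 353, array([ 0.464, -0.209]))]
```

```bash
python3 - <<'E'
from h import *
c=viewer.get_calibration("wrist"); p,r,o=tool()
for z in(0,.05): print(np.round(at_z(c,(280,210),z)-p[:2],3), r.inv().apply(np.r_[at_z(c,(280,210),z)-p[:2],0]).round(3))
print(shift([.5,-.265,.22],24.57).round(3))
E
```

```text
[-0.027 -0.017] [-0.032  0.004  0.   ]
[-0.015 -0.011] [-0.019  0.004  0.   ]
[ 1.723 -1.006  0.013  0.     0.    -0.   ]
```

View pics/wrist0.png

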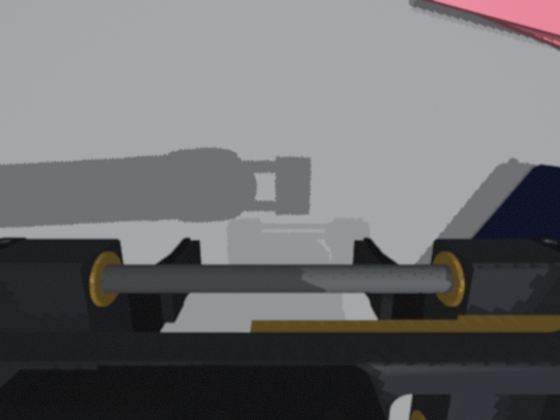

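The wrist view shows the gripper covering the rows below about 235, so targets have to sit in the upper half of the picture (column 277, row about 120).

```bash
cat >> h.py <<'E'
def look(target,z,zt,yaw,px=(277,125)):
    """TCP place at height z, from which target (height zt) shows at px"""
    c=dict(viewer.get_calibration("wrist")); p,r,o=tool()
    rr=R.from_euler("xyz",[180,0,yaw],degrees=True)
    rel=r.inv().apply(np.array(c["position"])-p); ro=r.inv()*R.from_euler("xyz",c["orientation"],degrees=True)
    c["position"]=rr.apply(rel)+[0,0,z]; c["orientation"]=(rr*ro).as_euler("xyz",degrees=True)
    return np.r_[np.array(target)[:2]-at_z(c,px,zt),z]
E
python3 - <<'E'
from h import *
t=look([.497,-.265],.25,.01,24.57); print(t, np.hypot(*t[:2]),shift(t,24.57).round(3))
E
```

```text
[ 0.42808276 -0.29604299  0.25      ] 0.5204769998268003 [ 1.332 -1.014 -0.137  0.     0.    -0.   ]
```

Call:
apply_moves(
  moves=[
    [0.25,-0.19,-0.03,0,0,0,1],
    [0.5,-0.38,-0.06,0,0,0,1],
    [0.75,-0.57,-0.09,0,0,0,1],
    [0.95,-0.73,-0.12,0,0,0,1],
    [0.95,-0.73,-0.12,0,0,0,1],
  ],
)

```text
time_s: 1.75
tool_pos: [0.3839, -0.3765, 0.2472]
tool_rot: [180.0, -0.0, 24.7]
force: [0.2, -1.2, 0.6]
grip_width: 0.0873
grasp_force: 0.0
```

Call:
apply_moves(
  moves=[
    [0.2,-0.15,-0.02,0,0,0,0.7],
    [0.38,-0.28,-0.02,0,0,0,0.7],
    [0.38,-0.28,-0.02,0,0,0,0.7],
    [0.38,-0.28,-0.02,0,0,0,0.7],
  ],
)

```text
time_s: 2.15
tool_pos: [0.4287, -0.296, 0.2509]
tool_rot: [179.9, 0.0, 24.7]
force: [-0.6, -0.3, -0.1]
grip_width: 0.0649
grasp_force: 0.0
```

```bash
cat > cups.py <<'E'
from h import *
import cv2,sys
p,r,o=tool(); print(p,o["tool_rot"])
c=viewer.get_calibration("wrist"); im=viewer.read_camera("wrist"); cv2.imwrite("pics/"+sys.argv[1],im[:,:,::-1])
for k in("red","yellow","green","blue"):
    for m in masks_of("wrist","cup_"+k)[:2]:
        # outer contour of mask is the rim, z=.014
        cnt=max(cv2.findContours(m["pixels"].astype("uint8"),0,2)[0],key=cv2.contourArea)
        e=cv2.minEnclosingCircle(cnt)[0] ; e2=cv2.fitEllipse(cnt)[0]
        print(k,round(m["conf"],2),m["pixels"].sum(),np.round(m["location"],1),np.round(e2,1),at_z(c,m["location"],.012).round(4),at_z(c,e2,.013).round(4))
E
python3 cups.py w1.png
```

```text
[ 0.42873885 -0.29598965  0.25090589] [1.79939584e+02 1.63060511e-02 2.47411148e+01]
red 0.67 2035 [273.8  74.4] [270.   74.2] [ 0.5498 -0.2366] [ 0.5479 -0.2324]
yellow 0.66 1559 [288.4 173.4] [286.2 171.7] [ 0.4479 -0.3045] [ 0.4489 -0.3009]
green 0.82 1864 [325.  114.5] [325.4 116.3] [ 0.5344 -0.3146] [ 0.5326 -0.3159]
green 0.73 1584 [289.4 173.1] [286.  171.6] [ 0.4489 -0.3056] [ 0.4489 -0.3005]
blue 0.62 1772 [230.3 133. ] [232.3 133.7] [ 0.4636 -0.215 ] [ 0.464  -0.2177]
```

View pics/w1.png

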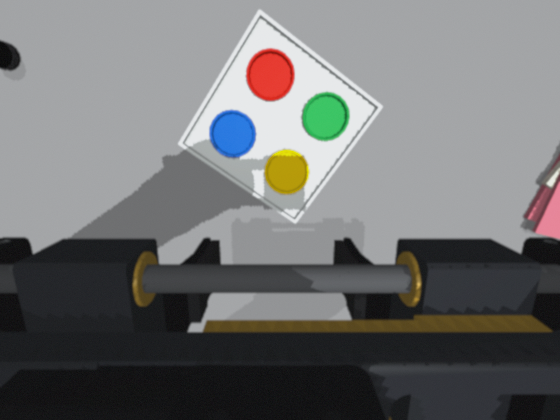

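Ring-like cups: red (270,75), green (325,116), blue (232,133) and yellow (286,171). Their diagonals measure 120 mm, as expected. Fitted cup centres: red (.548,-.2325), yellow (.449,-.301), green (.5327,-.316), blue (.464,-.2175). Next I look over the objectives.

```bash
python3 - <<'E'
from h import *
t=look([.56,.18],.30,.03,24.7); print(t, np.hypot(*t[:2]),shift(t,24.7).round(3),env.get_obs()["qpos"].round(0))
E
```

```text
[0.4908059  0.14877659 0.3       ] 0.5128595399627525 [ 1.213 -1.904 -0.248 -0.     0.    -0.003] [ 48.   3. -17.  98.   1.  79. -34.]
```

Call:
apply_moves(
  moves=[
    [0.12,-0.19,-0.03,0,0,0,0.7],
    [0.24,-0.38,-0.06,0,0,0,0.7],
    [0.36,-0.57,-0.08,0,0,0,0.7],
    [0.48,-0.76,-0.1,0,0,0,0.7],
    [0.6,-0.95,-0.12,0,0,0,0.7],
  ],
)

```text
time_s: 2.9
tool_pos: [0.4582, -0.0735, 0.2748]
tool_rot: [180.0, -0.0, 24.4]
force: [1.0, 0.2, 0.1]
grip_width: 0.0614
grasp_force: 0.0
```

Call:
apply_moves(
  moves=[
    [0.12,-0.19,-0.03,0,0,0,0.7],
    [0.24,-0.38,-0.06,0,0,0,0.7],
    [0.36,-0.57,-0.08,0,0,0,0.7],
    [0.48,-0.76,-0.1,0,0,0,0.7],
    [0.6,-0.95,-0.12,0,0,0,0.7],
    [0.6,-0.95,-0.12,0,0,0,0.7],
  ],
)

```text
time_s: 3.5
tool_pos: [0.488, 0.1554, 0.2994]
tool_rot: [-179.8, -0.2, 25.1]
force: [0.2, 0.5, 0.8]
grip_width: 0.0609
grasp_force: 0.0
```

```bash
cat > objs.py <<'E'
from h import *
import cv2,sys
p,r,o=tool(); print(p,o["tool_rot"],o["qpos"].round(0))
c=viewer.get_calibration("wrist"); im=viewer.read_camera("wrist"); cv2.imwrite("pics/"+sys.argv[1],im[:,:,::-1])
for k in ["objective_"+k for k in("red","yellow","green","blue")]+["black_yellow","black_blue"]:
    for m in masks_of("wrist",k)[:2]:
        print(k,round(m["conf"],2),m["pixels"].sum(),np.round(m["location"],1),at_z(c,m["location"],.032).round(4))
E
python3 objs.py w2.png
```

```text
[0.48799202 0.15535896 0.29937596] [-1.79787348e+02 -1.65960765e-01  2.51008216e+01] [ 24.   2. -45.  94.   1.  84. -86.]
objective_yellow 0.97 826 [396.7  73.2] [0.6824 0.0746]
objective_green 0.7 678 [164.3 125.2] [0.4919 0.3272]
objective_blue 0.79 558 [345.4 156.3] [0.5597 0.0842]
black_yellow 0.6 495 [311.2 233.9] [0.4375 0.0759]
black_blue 0.71 531 [264. 103.] [0.5755 0.2161]
```

View pics/w2.png

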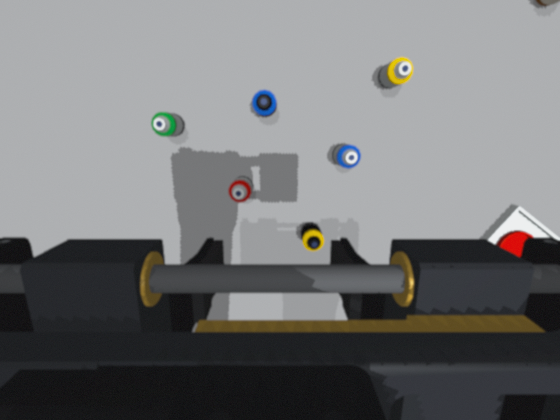

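Nose tops (z = 58 mm) in this view: green (159,124), yellow (404,69), blue (351,157) and red (238,191). The two black ones are at (264,103) and (313,241).

```bash
python3 - <<'E'
from h import *
c=viewer.get_calibration("wrist")
for k,p in dict(green=(159,124),yellow=(404,69),blue=(351,157),red=(238.5,191),bb=(264,103),by=(313.5,241.5)).items(): print(k,at_z(c,p,.058).round(4))
q=[.561,.086]
print(shift([*q,.09],24.7).round(3))
E
```

```text
green [0.4967 0.3145]
yellow [0.6814 0.0635]
blue [0.5609 0.0725]
red [0.4583 0.1891]
bb [0.575  0.2031]
by [0.4351 0.0653]
[ 0.204  0.425  1.042  0.     0.    -0.004]
```

The arm was still settling when that picture was taken, so I'll repeat it now that it stands still.

```bash
python3 objs.py w3.png; python3 - <<'E'
import cv2
im=cv2.imread("pics/w3.png")[40:260,120:440]; cv2.imwrite("pics/w3c.png",cv2.resize(im,None,fx=2.5,fy=2.5,interpolation=cv2.INTER_CUBIC))
E
```

```text
[0.48869407 0.14670531 0.29832882] [1.79975262e+02 2.80508141e-02 2.43849587e+01] [ 25.   2. -45.  94.   1.  84. -86.]
objective_red 0.85 478 [234.8 189.4] [0.4522 0.1957]
objective_yellow 0.95 771 [387.3  66.8] [0.6831 0.0773]
objective_green 0.56 723 [159.7 123. ] [0.4947 0.323 ]
objective_blue 0.86 521 [338.1 153.7] [0.5581 0.0843]
objective_blue 0.3 738 [513.  240.3] [ 0.5526 -0.213 ]
black_yellow 0.77 531 [306.3 233.5] [0.4345 0.0735]
black_blue 0.82 558 [259.5 101.2] [0.5761 0.2112]
black_blue 0.58 682 [156.2 124.3] [0.4912 0.3268]
```

View pics/w3c.png

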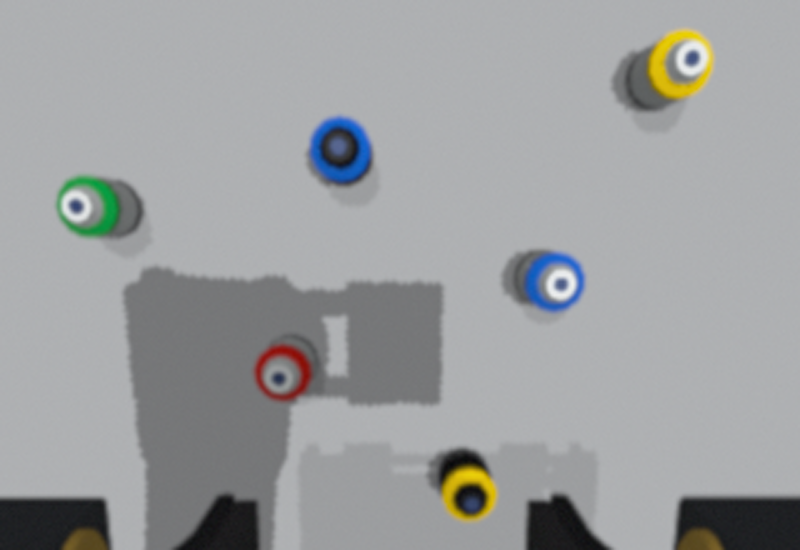

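The noses in the settled picture, in full-image pixels: green (150,122), yellow (396,63), blue (344,154), red (232,192). The black ones are blue (255,99) and yellow (308,239).

```bash
python3 - <<'E'
from h import *
c=viewer.get_calibration("wrist"); print(tool()[0])
for k,p in dict(green=(150.4,122.4),yellow=(396.4,63.2),blue=(344.4,153.6),red=(231.6,191.6),bb=(255.2,98.8),by=(308,239.2)).items(): print(k,at_z(c,p,.058).round(4))
print(shift([.561,.081,.09],24.7).round(3))
E
```

```text
[0.4884453  0.14838326 0.29856627]
green [0.4933 0.327 ]
yellow [0.6833 0.0775]
blue [0.5613 0.0843]
red [0.4534 0.1989]
bb [0.5747 0.2171]
by [0.435  0.0754]
[ 0.19   0.457  1.043  0.    -0.    -0.002]
```

Call:
apply_moves(
  moves=[
    [0.1,0.22,0.15,0,0,0,0.75],
    [0.19,0.4,0.35,0,0,0,0.75],
    [0.195,0.443,0.55,0,0,0,0.75],
    [0.195,0.443,0.75,0,0,0,0.75],
    [0.195,0.443,0.9,0,0,0,0.75],
    [0.195,0.443,0.95,0,0,0,0.75],
    [0.195,0.443,0.95,0,0,0,0.75],
    [0.195,0.443,0.95,0,0,0,0.75],
    [0.195,0.443,0.95,0,0,0,0.75],
  ],
  grip_force=15,
)

```text
time_s: 5.1
tool_pos: [0.5623, 0.0846, 0.1108]
tool_rot: [179.9, -0.2, 24.6]
force: [-0.4, 0.1, -0.1]
grip_width: 0.0652
grasp_force: 0.0
```

```bash
cat > go.py <<'E'
from h import *
import sys
a=list(map(float,sys.argv[1:])); p,r,o=tool()
print(p.round(4),o["tool_rot"].round(2),o["qpos"].round(0)); print(shift(a[:3],24.7).round(3))
E
python3 go.py .5605 .084 .013
```

```text
[0.5623 0.0846 0.1108] [179.91  -0.2   24.58] [ 24.  18. -41. 102.  13.  65. -86.]
[-0.011 -0.002  0.489  0.001 -0.002 -0.001]
```

Call:
apply_moves(
  moves=[
    [-0.01,0,0.15,0,0,0,0.75],
    [-0.01,0,0.3,0,0,0,0.75],
    [-0.01,0,0.42,0,0,0,0.75],
    [-0.01,0,0.48,0,0,0,0.75],
    [-0.01,0,0.485,0,0,0,0.75],
    [-0.01,0,0.485,0,0,0,0.75],
    [-0.01,0,0.485,0,0,0,0.3],
    [-0.01,0,0.485,0,0,0,0.3],
    [-0.01,0,0.485,0,0,0,0.2],
    [-0.01,0,0.485,0,0,0,0.2],
    [-0.01,0,0.485,0,0,0,0.2],
    [-0.01,0,0.485,0,0,0,0.2],
  ],
  grip_force=15,
)

```text
time_s: 6.3
tool_pos: [0.5591, 0.0831, 0.0117]
tool_rot: [180.0, -0.0, 24.6]
force: [0.2, -0.6, 1.3]
grip_width: 0.0318
grasp_force: 15.0
```

Call:
apply_moves(
  moves=[
    [0,0,-0.1,0,0,0,0.2],
    [0,0,-0.25,0,0,0,0.2],
    [0,0,-0.4,0,0,0,0.2],
    [0,0,-0.55,0,0,0,0.2],
    [0,0,-0.55,0,0,0,0.2],
  ],
)

```text
time_s: 6.8
tool_pos: [0.5617, 0.0842, 0.1256]
tool_rot: [179.8, -0.4, 24.6]
force: [0.6, 0.4, -1.2]
grip_width: 0.0315
grasp_force: 15.0
```

```bash
python3 go.py .464 -.2175 .12; python3 -c "
from h import *;print(tool()[2]['grip_width'],tool()[2]['force'])"
```

```text
[0.5617 0.0842 0.1256] [179.85  -0.39  24.57] [ 25.  16. -42. 101.  12.  66. -86.]
[-1.072e+00  1.169e+00  2.400e-02  2.000e-03 -5.000e-03 -1.000e-03]
0.031547147086077094 [ 0.60748344  0.36579915 -1.18024996]
```

Call:
apply_moves(
  moves=[
    [-0.08,0.09,0,0,0,0,0.2],
    [-0.22,0.24,0.01,0,0,0,0.2],
    [-0.38,0.41,0.02,0,0,0,0.2],
    [-0.54,0.58,0.02,0,0,0,0.2],
    [-0.7,0.75,0.02,0,0,0,0.2],
    [-0.82,0.89,0.02,0,0,0,0.2],
    [-0.9,0.98,0.02,0,0,0,0.2],
  ],
)

```text
time_s: 7.5
tool_pos: [0.4744, -0.1731, 0.1162]
tool_rot: [-180.0, 0.1, 24.3]
force: [0.4, 1.0, -1.2]
grip_width: 0.0318
grasp_force: 15.0
```

Call:
apply_moves(
  moves=[
    [-0.09,0.1,0,0,0,0,0.2],
    [-0.15,0.17,0.05,0,0,0,0.2],
    [-0.17,0.19,0.15,0,0,0,0.2],
    [-0.17,0.19,0.25,0,0,0,0.2],
    [-0.17,0.19,0.28,0,0,0,0.2],
    [-0.17,0.19,0.28,0,0,0,0.2],
    [-0.17,0.19,0.28,0,0,0,0.2],
  ],
)

```text
time_s: 8.2
tool_pos: [0.4621, -0.218, 0.0617]
tool_rot: [180.0, -0.0, 24.6]
force: [-0.7, 1.2, -1.5]
grip_width: 0.0315
grasp_force: 15.0
```

```bash
python3 go.py .464 -.2175 .0187; python3 cups.py w4.png
```

```text
[ 0.4621 -0.218   0.0617] [ 1.800e+02 -2.000e-02  2.463e+01] [ 50.  12. -30. 112.   7.  58. -49.]
[ 0.01   0.002  0.215  0.    -0.    -0.001]
[ 0.46208332 -0.21801902  0.06172596] [ 1.79997848e+02 -2.18574365e-02  2.46260414e+01]
red 0.8 6578 [350.6 127.8] [349.3 125.3] [ 0.5474 -0.2335] [ 0.5484 -0.2318]
green 0.74 5891 [442.7 196.9] [442.4 195.6] [ 0.5328 -0.3157] [ 0.5334 -0.3144]
blue 0.63 3025 [277.1 212.3] [277.6 214.6] [ 0.4732 -0.2132] [ 0.4721 -0.2141]
```

View pics/w4.png

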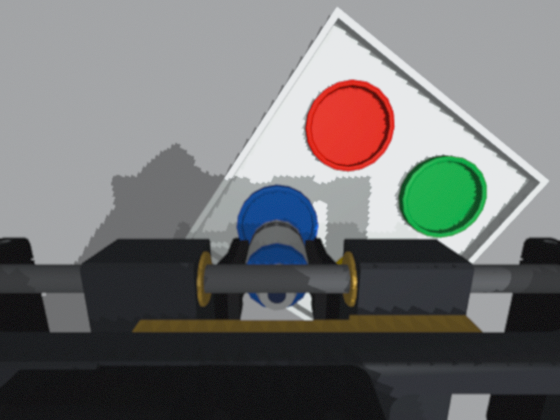

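The held blue objective is over the blue cup (column 277), and the red and green cups agree with the fit to 1 mm. I lower it now.

Call:
apply_moves(
  moves=[
    [0.01,0,0.08,0,0,0,0.2],
    [0.01,0,0.14,0,0,0,0.2],
    [0.01,0,0.18,0,0,0,0.2],
    [0.01,0,0.2,0,0,0,0.2],
    [0.01,0,0.21,0,0,0,0.2],
    [0.01,0,0.213,0,0,0,0.2],
    [0.01,0,0.213,0,0,0,0.2],
    [0.01,0,0.213,0,0,0,0.2],
  ],
)

```text
time_s: 9.25
tool_pos: [0.4637, -0.2179, 0.0194]
tool_rot: [180.0, -0.0, 24.6]
force: [0.5, -0.3, -1.7]
grip_width: 0.0313
grasp_force: 15.0
```

Call:
apply_moves(
  moves=[
    [0,0,0.004,0,0,0,0.2],
    [0,0,0.004,0,0,0,0.6],
    [0,0,0.004,0,0,0,0.6],
    [0,0,0.004,0,0,0,0.6],
    [0,0,-0.1,0,0,0,0.6],
    [0,0,-0.25,0,0,0,0.6],
    [0,0,-0.45,0,0,0,0.7],
    [0,0,-0.5,0,0,0,0.75],
    [0,0,-0.5,0,0,0,0.75],
  ],
)

```text
time_s: 10.15
tool_pos: [0.4648, -0.2184, 0.1209]
tool_rot: [179.8, -0.1, 24.6]
force: [-0.0, -0.3, -0.4]
grip_width: 0.0634
grasp_force: 0.0
```

```bash
python3 go.py .453 .198 .12
```

```text
[ 0.4648 -0.2184  0.1209] [ 1.7978e+02 -1.2000e-01  2.4560e+01] [ 51.   8. -31. 109.   5.  64. -47.]
[ 8.120e-01 -1.918e+00 -1.000e-03  3.000e-03 -1.000e-03 -2.000e-03]
```

Call:
apply_moves(
  moves=[
    [0.09,-0.21,0,0,0,0,0.75],
    [0.18,-0.42,0,0,0,0,0.75],
    [0.27,-0.63,0,0,0,0,0.75],
    [0.36,-0.84,0,0,0,0,0.75],
    [0.41,-0.96,0,0,0,0,0.75],
  ],
)

```text
time_s: 10.65
tool_pos: [0.4565, -0.0051, 0.1173]
tool_rot: [-179.9, 0.1, 24.8]
force: [-0.1, 0.0, 0.5]
grip_width: 0.0654
grasp_force: 0.0
```

Call:
apply_moves(
  moves=[
    [0.09,-0.21,0,0,0,0,0.75],
    [0.18,-0.42,0,0,0,0,0.75],
    [0.27,-0.63,0,0,0,0,0.75],
    [0.36,-0.84,0,0,0,0,0.75],
    [0.4,-0.955,0,0,0,0,0.75],
    [0.4,-0.955,0,0,0,0,0.75],
    [0.4,-0.955,0.03,0,0,0,0.75],
    [0.4,-0.955,0.05,0,0,0,0.75],
    [0.4,-0.955,0.05,0,0,0,0.75],
  ],
)

```text
time_s: 11.55
tool_pos: [0.451, 0.196, 0.1074]
tool_rot: [180.0, 0.2, 24.4]
force: [0.3, -0.8, -0.4]
grip_width: 0.0652
grasp_force: 0.0
```

```bash
python3 go.py .453 .198 .0125; python3 objs.py w5.png
```

```text
[0.451  0.196  0.1074] [1.7999e+02 1.5000e-01 2.4420e+01] [ 23.   9. -53. 112.   8.  63. -99.]
[ 0.015 -0.005  0.475  0.     0.002 -0.003]
[0.45095912 0.19600253 0.10744229] [1.79991542e+02 1.54829513e-01 2.44236576e+01] [ 23.   9. -53. 112.   8.  63. -99.]
objective_red 0.74 1553 [274.7 218.1] [0.4503 0.1975]
objective_yellow 0.81 1016 [543.3  10.8] [0.6622 0.0906]
objective_yellow 0.3 2433 [324.1  54.6] [0.5752 0.2155]
objective_green 0.79 2548 [139.5  96.4] [0.4941 0.3263]
black_blue 0.95 2402 [323.3  55.5] [0.5745 0.2158]
```

Call:
apply_moves(
  moves=[
    [0.01,-0.005,0.15,0,0,0,0.75],
    [0.01,-0.005,0.3,0,0,0,0.75],
    [0.01,-0.005,0.42,0,0,0,0.75],
    [0.01,-0.005,0.47,0,0,0,0.75],
    [0.01,-0.005,0.472,0,0,0,0.75],
    [0.01,-0.005,0.472,0,0,0,0.75],
    [0.01,-0.005,0.472,0,0,0,0.3],
    [0.01,-0.005,0.472,0,0,0,0.3],
    [0.01,-0.005,0.472,0,0,0,0.2],
    [0.01,-0.005,0.472,0,0,0,0.2],
    [0.01,-0.005,0.472,0,0,0,0.2],
    [0.01,-0.005,0.472,0,0,0,0.2],
  ],
)

```text
time_s: 13.1
tool_pos: [0.4532, 0.1994, 0.0147]
tool_rot: [180.0, -0.0, 24.6]
force: [-0.2, -1.4, 2.5]
grip_width: 0.0315
grasp_force: 15.0
```

Call:
apply_moves(
  moves=[
    [0,0,-0.1,0,0,0,0.2],
    [0,0,-0.25,0,0,0,0.2],
    [0,0,-0.4,0,0,0,0.2],
    [0,0,-0.55,0,0,0,0.2],
    [0,0,-0.55,0,0,0,0.2],
  ],
)

```text
time_s: 13.6
tool_pos: [0.4554, 0.2012, 0.1281]
tool_rot: [179.9, -0.4, 24.6]
force: [1.2, -0.2, -1.8]
grip_width: 0.0321
grasp_force: 15.0
```

```bash
python3 go.py .5477 -.2325 .12
```

```text
[0.4554 0.2012 0.1281] [179.91  -0.39  24.57] [ 24.   8. -54. 110.   7.  65. -98.]
[-4.820e-01  2.164e+00  4.100e-02  1.000e-03 -5.000e-03 -2.000e-03]
```

Call:
apply_moves(
  moves=[
    [-0.02,0.1,0,0,0,0,0.2],
    [-0.06,0.28,0,0,0,0,0.2],
    [-0.1,0.48,0,0,0,0,0.2],
    [-0.15,0.68,0,0,0,0,0.2],
    [-0.19,0.88,0,0,0,0,0.2],
    [-0.22,0.99,0.02,0,0,0,0.2],
  ],
)

```text
time_s: 14.2
tool_pos: [0.4953, -0.0027, 0.1196]
tool_rot: [179.9, 0.1, 24.3]
force: [-0.9, 0.5, -1.1]
grip_width: 0.0316
grasp_force: 15.0
```

Call:
apply_moves(
  moves=[
    [-0.04,0.2,0,0,0,0,0.2],
    [-0.08,0.4,0,0,0,0,0.2],
    [-0.13,0.6,0,0,0,0,0.2],
    [-0.18,0.8,0,0,0,0,0.2],
    [-0.22,0.99,0.01,0,0,0,0.2],
  ],
)

```text
time_s: 14.7
tool_pos: [0.5369, -0.1988, 0.1172]
tool_rot: [-180.0, 0.1, 24.5]
force: [-0.1, -0.1, -1.1]
grip_width: 0.0315
grasp_force: 15.0
```

Call:
apply_moves(
  moves=[
    [-0.02,0.1,0,0,0,0,0.2],
    [-0.04,0.17,0.05,0,0,0,0.2],
    [-0.042,0.184,0.15,0,0,0,0.2],
    [-0.042,0.184,0.24,0,0,0,0.2],
    [-0.042,0.184,0.26,0,0,0,0.2],
    [-0.042,0.184,0.26,0,0,0,0.2],
    [-0.042,0.184,0.26,0,0,0,0.2],
  ],
)

```text
time_s: 15.4
tool_pos: [0.5458, -0.233, 0.0671]
tool_rot: [180.0, -0.0, 24.7]
force: [-0.9, -0.3, -1.2]
grip_width: 0.0316
grasp_force: 15.0
```

```bash
python3 go.py .5477 -.2325 .0217
```

```text
[ 0.5458 -0.233   0.0671] [ 1.7998e+02 -4.0000e-02  2.4650e+01] [ 49.  22. -34. 100.  14.  61. -55.]
[ 0.009  0.002  0.227  0.    -0.001 -0.001]
```

Call:
apply_moves(
  moves=[
    [0.01,0,0.08,0,0,0,0.2],
    [0.01,0,0.15,0,0,0,0.2],
    [0.01,0,0.19,0,0,0,0.2],
    [0.01,0,0.21,0,0,0,0.2],
    [0.01,0,0.22,0,0,0,0.2],
    [0.01,0,0.225,0,0,0,0.2],
    [0.01,0,0.225,0,0,0,0.2],
    [0.01,0,0.225,0,0,0,0.2],
  ],
)

```text
time_s: 16.2
tool_pos: [0.5475, -0.2334, 0.0219]
tool_rot: [179.9, -0.1, 24.6]
force: [0.2, 0.3, -0.5]
grip_width: 0.0317
grasp_force: 15.0
```

Call:
apply_moves(
  moves=[
    [0,0,0.002,0,0,0,0.2],
    [0,0,0.002,0,0,0,0.6],
    [0,0,0.002,0,0,0,0.6],
    [0,0,0.002,0,0,0,0.6],
    [0,0,-0.1,0,0,0,0.6],
    [0,0,-0.25,0,0,0,0.6],
    [0,0,-0.45,0,0,0,0.7],
    [0,0,-0.5,0,0,0,0.75],
    [0,0,-0.5,0,0,0,0.75],
  ],
)

```text
time_s: 17.1
tool_pos: [0.5484, -0.2336, 0.1237]
tool_rot: [179.8, -0.1, 24.6]
force: [0.6, -0.5, -0.1]
grip_width: 0.0637
grasp_force: 0.0
```

```bash
python3 go.py .4935 .3265 .12
```

```text
[ 0.5484 -0.2336  0.1237] [ 1.7979e+02 -1.4000e-01  2.4570e+01] [ 50.  19. -35.  97.  12.  67. -54.]
[ 9.140e-01 -2.661e+00  1.100e-02  2.000e-03 -2.000e-03 -2.000e-03]
```

Call:
apply_moves(
  moves=[
    [0.075,-0.22,0,0,0,0,0.75],
    [0.15,-0.44,0,0,0,0,0.75],
    [0.225,-0.66,0,0,0,0,0.75],
    [0.305,-0.887,0,0,0,0,0.75],
  ],
)

```text
time_s: 17.5
tool_pos: [0.527, -0.0451, 0.1196]
tool_rot: [-179.9, 0.1, 24.5]
force: [0.4, 0.8, -0.1]
grip_width: 0.0652
grasp_force: 0.0
```

Call:
apply_moves(
  moves=[
    [0.075,-0.22,0,0,0,0,0.75],
    [0.15,-0.44,0,0,0,0,0.75],
    [0.225,-0.66,0,0,0,0,0.75],
    [0.305,-0.887,0,0,0,0,0.75],
  ],
)

```text
time_s: 17.9
tool_pos: [0.5089, 0.1412, 0.1198]
tool_rot: [-180.0, 0.1, 24.5]
force: [1.2, 0.1, -0.6]
grip_width: 0.0651
grasp_force: 0.0
```

Call:
apply_moves(
  moves=[
    [0.075,-0.22,0,0,0,0,0.75],
    [0.15,-0.44,0,0,0,0,0.75],
    [0.225,-0.66,0,0,0,0,0.75],
    [0.29,-0.83,0,0,0,0,0.75],
    [0.305,-0.887,0.03,0,0,0,0.75],
    [0.305,-0.887,0.05,0,0,0,0.75],
    [0.305,-0.887,0.05,0,0,0,0.75],
    [0.305,-0.887,0.05,0,0,0,0.75],
  ],
)

```text
time_s: 18.7
tool_pos: [0.4928, 0.3243, 0.1106]
tool_rot: [179.9, 0.1, 24.4]
force: [-0.2, -0.7, 0.5]
grip_width: 0.0652
grasp_force: 0.0
```

```bash
python3 go.py .4937 .3265 .0125; python3 objs.py w6.png
```

```text
[0.4928 0.3243 0.1106] [1.7991e+02 1.0000e-01 2.4390e+01] [   5.   23.  -50.   98.   19.   68. -116.]
[ 0.009 -0.009  0.49   0.001  0.001 -0.004]
[0.49282257 0.32429474 0.11057094] [1.79906299e+02 9.86309649e-02 2.43923350e+01] [   5.   23.  -50.   98.   19.   68. -116.]
objective_green 0.78 1599 [274.2 217. ] [0.4922 0.3261]
black_blue 0.57 2395 [443.2 183.3] [0.5736 0.2144]
```

Call:
apply_moves(
  moves=[
    [0.005,-0.005,0.15,0,0,0,0.75],
    [0.005,-0.005,0.3,0,0,0,0.75],
    [0.005,-0.005,0.42,0,0,0,0.75],
    [0.005,-0.005,0.48,0,0,0,0.75],
    [0.005,-0.005,0.488,0,0,0,0.75],
    [0.005,-0.005,0.488,0,0,0,0.75],
    [0.005,-0.005,0.488,0,0,0,0.3],
    [0.005,-0.005,0.488,0,0,0,0.3],
    [0.005,-0.005,0.488,0,0,0,0.2],
    [0.005,-0.005,0.488,0,0,0,0.2],
    [0.005,-0.005,0.488,0,0,0,0.2],
    [0.005,-0.005,0.488,0,0,0,0.2],
  ],
)

```text
time_s: 20.25
tool_pos: [0.4933, 0.3276, 0.0143]
tool_rot: [179.9, -0.0, 24.5]
force: [-0.1, -3.6, 1.9]
grip_width: 0.0315
grasp_force: 15.0
```

Call:
apply_moves(
  moves=[
    [0,0,-0.1,0,0,0,0.2],
    [0,0,-0.25,0,0,0,0.2],
    [0,0,-0.4,0,0,0,0.2],
    [0,0,-0.57,0,0,0,0.2],
    [0,0,-0.57,0,0,0,0.2],
  ],
)

```text
time_s: 20.75
tool_pos: [0.4946, 0.3309, 0.1325]
tool_rot: [-179.9, -0.5, 24.6]
force: [0.3, 1.7, -0.2]
grip_width: 0.0311
grasp_force: 15.0
```

```bash
python3 go.py .5327 -.3161 .12
```

```text
[0.4946 0.3309 0.1325] [-179.93   -0.45   24.59] [   5.   22.  -51.   97.   18.   69. -115.]
[-1.173e+00  3.021e+00  4.900e-02 -1.000e-03 -5.000e-03 -1.000e-03]
```

Call:
apply_moves(
  moves=[
    [-0.04,0.1,0,0,0,0,0.2],
    [-0.11,0.28,0,0,0,0,0.2],
    [-0.19,0.48,0,0,0,0,0.2],
    [-0.27,0.68,0,0,0,0,0.2],
    [-0.34,0.88,0,0,0,0,0.2],
    [-0.375,0.97,0,0,0,0,0.2],
  ],
)

```text
time_s: 21.35
tool_pos: [0.5048, 0.1154, 0.1265]
tool_rot: [179.9, 0.2, 24.3]
force: [0.3, 0.0, -1.9]
grip_width: 0.0317
grasp_force: 15.0
```

Call:
apply_moves(
  moves=[
    [-0.08,0.2,0,0,0,0,0.2],
    [-0.16,0.4,0,0,0,0,0.2],
    [-0.24,0.6,0,0,0,0,0.2],
    [-0.32,0.8,0,0,0,0,0.2],
    [-0.375,0.97,0,0,0,0,0.2],
  ],
)

```text
time_s: 21.85
tool_pos: [0.5164, -0.0895, 0.1268]
tool_rot: [-180.0, 0.1, 24.5]
force: [0.5, 0.3, -0.8]
grip_width: 0.0316
grasp_force: 15.0
```

Call:
apply_moves(
  moves=[
    [-0.08,0.2,0,0,0,0,0.2],
    [-0.16,0.4,0,0,0,0,0.2],
    [-0.24,0.6,0,0,0,0,0.2],
    [-0.32,0.8,0,0,0,0,0.2],
    [-0.375,0.96,0,0,0,0,0.2],
    [-0.4,1.0,0,0,0,0,0.2],
    [-0.4,1.0,0,0,0,0,0.2],
  ],
)

```text
time_s: 22.55
tool_pos: [0.5267, -0.3035, 0.1263]
tool_rot: [-179.9, 0.1, 24.4]
force: [-0.6, -0.3, -1.4]
grip_width: 0.0314
grasp_force: 15.0
```

```bash
python3 go.py .5327 -.3161 .065
```

```text
[ 0.5267 -0.3035  0.1263] [-1.7988e+02  7.0000e-02  2.4380e+01] [ 55.  20. -33.  95.  12.  68. -47.]
[ 0.002  0.071  0.307 -0.001  0.001 -0.004]
```

Call:
apply_moves(
  moves=[
    [0.002,0.04,0,0,0,0,0.2],
    [0.002,0.068,0.05,0,0,0,0.2],
    [0.002,0.068,0.15,0,0,0,0.2],
    [0.002,0.068,0.25,0,0,0,0.2],
    [0.002,0.068,0.29,0,0,0,0.2],
    [0.002,0.068,0.29,0,0,0,0.2],
    [0.002,0.068,0.29,0,0,0,0.2],
  ],
)

```text
time_s: 23.25
tool_pos: [0.5346, -0.3139, 0.0704]
tool_rot: [180.0, -0.0, 24.6]
force: [-0.7, -0.3, -0.7]
grip_width: 0.0315
grasp_force: 15.0
```

```bash
python3 go.py .5327 -.3161 .0213
```

```text
[ 0.5346 -0.3139  0.0704] [ 1.7997e+02 -3.0000e-02  2.4620e+01] [ 54.  25. -32.  97.  14.  63. -48.]
[-0.013  0.006  0.246  0.    -0.    -0.001]
```

Call:
apply_moves(
  moves=[
    [-0.01,0.005,0.08,0,0,0,0.2],
    [-0.01,0.005,0.16,0,0,0,0.2],
    [-0.01,0.005,0.21,0,0,0,0.2],
    [-0.01,0.005,0.23,0,0,0,0.2],
    [-0.01,0.005,0.24,0,0,0,0.2],
    [-0.01,0.005,0.244,0,0,0,0.2],
    [-0.01,0.005,0.244,0,0,0,0.2],
    [-0.01,0.005,0.244,0,0,0,0.2],
  ],
)

```text
time_s: 24.05
tool_pos: [0.5332, -0.3163, 0.0216]
tool_rot: [179.9, -0.1, 24.6]
force: [0.0, 0.4, -1.3]
grip_width: 0.0311
grasp_force: 15.0
```

Call:
apply_moves(
  moves=[
    [0,0,0.003,0,0,0,0.2],
    [0,0,0.003,0,0,0,0.6],
    [0,0,0.003,0,0,0,0.6],
    [0,0,0.003,0,0,0,0.6],
    [0,0,-0.1,0,0,0,0.6],
    [0,0,-0.25,0,0,0,0.6],
    [0,0,-0.45,0,0,0,0.7],
    [0,0,-0.5,0,0,0,0.75],
    [0,0,-0.5,0,0,0,0.75],
  ],
)

```text
time_s: 24.95
tool_pos: [0.534, -0.3167, 0.1235]
tool_rot: [179.8, -0.1, 24.6]
force: [0.2, -0.2, 0.2]
grip_width: 0.0635
grasp_force: 0.0
```

```bash
python3 go.py .6832 .0775 .12
```

```text
[ 0.534  -0.3167  0.1235] [ 1.7976e+02 -1.3000e-01  2.4570e+01] [ 55.  22. -33.  94.  13.  68. -46.]
[ 1.498e+00 -1.483e+00  1.500e-02  3.000e-03 -1.000e-03 -2.000e-03]
```

Call:
apply_moves(
  moves=[
    [0.16,-0.16,0,0,0,0,0.75],
    [0.32,-0.32,0,0,0,0,0.75],
    [0.48,-0.48,0,0,0,0,0.75],
    [0.64,-0.64,0,0,0,0,0.75],
    [0.75,-0.74,0,0,0,0,0.75],
  ],
)

```text
time_s: 25.45
tool_pos: [0.6071, -0.1144, 0.1193]
tool_rot: [-179.8, 0.1, 24.8]
force: [0.3, 0.4, 0.4]
grip_width: 0.0652
grasp_force: 0.0
```

Call:
apply_moves(
  moves=[
    [0.16,-0.16,0,0,0,0,0.75],
    [0.32,-0.32,0,0,0,0,0.75],
    [0.48,-0.48,0,0,0,0,0.75],
    [0.64,-0.64,0,0,0,0,0.75],
    [0.74,-0.74,0,0,0,0,0.75],
    [0.745,-0.74,0.03,0,0,0,0.75],
    [0.745,-0.74,0.05,0,0,0,0.75],
    [0.745,-0.74,0.05,0,0,0,0.75],
    [0.745,-0.74,0.05,0,0,0,0.75],
  ],
)

```text
time_s: 26.35
tool_pos: [0.681, 0.0749, 0.1102]
tool_rot: [180.0, 0.1, 24.4]
force: [0.8, -0.1, -0.9]
grip_width: 0.0651
grasp_force: 0.0
```

```bash
python3 go.py .6832 .0775 .0125; python3 objs.py w7.png
```

```text
[0.681  0.0749 0.1102] [1.7996e+02 1.1000e-01 2.4410e+01] [ 19.  32. -38.  84.  20.  71. -87.]
[ 0.016 -0.008  0.488  0.     0.001 -0.003]
[0.68102405 0.0749313  0.1102041 ] [1.79958460e+02 1.08984576e-01 2.44057983e+01] [ 19.  32. -38.  84.  20.  71. -87.]
objective_yellow 0.69 1548 [279.5 212. ] [0.6861 0.0747]
black_blue 0.56 182 [ 93.2 237.8] [0.6013 0.2074]
```

View pics/w7.png

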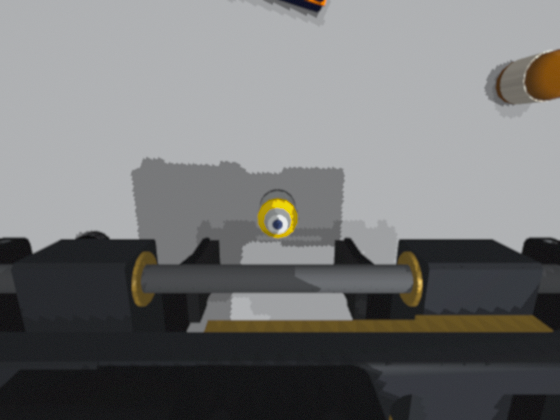

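The silver yellow objective stands centred between the fingers at (278,217). I grasp it.

Call:
apply_moves(
  moves=[
    [0.015,-0.005,0.15,0,0,0,0.75],
    [0.015,-0.005,0.3,0,0,0,0.75],
    [0.015,-0.005,0.42,0,0,0,0.75],
    [0.015,-0.005,0.48,0,0,0,0.75],
    [0.015,-0.005,0.487,0,0,0,0.75],
    [0.015,-0.005,0.487,0,0,0,0.75],
    [0.015,-0.005,0.487,0,0,0,0.3],
    [0.015,-0.005,0.487,0,0,0,0.3],
    [0.015,-0.005,0.487,0,0,0,0.2],
    [0.015,-0.005,0.487,0,0,0,0.2],
    [0.015,-0.005,0.487,0,0,0,0.2],
    [0.015,-0.005,0.487,0,0,0,0.2],
  ],
)

```text
time_s: 27.9
tool_pos: [0.6843, 0.0789, 0.0142]
tool_rot: [179.9, -0.0, 24.5]
force: [0.4, -1.6, 2.1]
grip_width: 0.0317
grasp_force: 15.0
```

Call:
apply_moves(
  moves=[
    [0,0,-0.1,0,0,0,0.2],
    [0,0,-0.25,0,0,0,0.2],
    [0,0,-0.4,0,0,0,0.2],
    [0,0,-0.57,0,0,0,0.2],
    [0,0,-0.57,0,0,0,0.2],
  ],
)

```text
time_s: 28.4
tool_pos: [0.6866, 0.0811, 0.1332]
tool_rot: [179.9, -0.5, 24.6]
force: [0.5, 0.3, -0.8]
grip_width: 0.0315
grasp_force: 15.0
```

```bash
python3 go.py .4491 -.3011 .13
```

```text
[0.6866 0.0811 0.1332] [179.88  -0.48  24.58] [ 19.  31. -39.  82.  20.  73. -87.]
[-1.875e+00  1.244e+00  3.000e-03  1.000e-03 -6.000e-03 -1.000e-03]
```

Call:
apply_moves(
  moves=[
    [-0.08,0.05,0,0,0,0,0.2],
    [-0.24,0.16,0,0,0,0,0.2],
    [-0.41,0.27,0,0,0,0,0.2],
    [-0.58,0.39,0,0,0,0,0.2],
    [-0.75,0.5,0,0,0,0,0.2],
    [-0.92,0.61,0,0,0,0,0.2],
  ],
)

```text
time_s: 29.0
tool_pos: [0.5652, -0.1088, 0.1264]
tool_rot: [-179.9, 0.1, 24.6]
force: [0.5, -0.3, -0.4]
grip_width: 0.0317
grasp_force: 15.0
```

Call:
apply_moves(
  moves=[
    [-0.17,0.11,0,0,0,0,0.2],
    [-0.34,0.22,0,0,0,0,0.2],
    [-0.51,0.34,0,0,0,0,0.2],
    [-0.68,0.45,0,0,0,0,0.2],
    [-0.85,0.57,0,0,0,0,0.2],
    [-0.94,0.62,0,0,0,0,0.2],
    [-0.94,0.62,0,0,0,0,0.2],
    [-0.94,0.62,0,0,0,0,0.2],
  ],
)

```text
time_s: 29.8
tool_pos: [0.4472, -0.2982, 0.1269]
tool_rot: [-179.9, 0.0, 24.5]
force: [0.7, 1.0, -1.9]
grip_width: 0.0315
grasp_force: 15.0
```

```bash
python3 go.py .4491 -.3011 .065
```

```text
[ 0.4472 -0.2982  0.1269] [-179.9     0.     24.52] [ 60.  11. -32. 105.   6.  66. -40.]
[ 0.003  0.018  0.309 -0.001  0.    -0.002]
```

Call:
apply_moves(
  moves=[
    [0.003,0.015,0.05,0,0,0,0.2],
    [0.003,0.015,0.15,0,0,0,0.2],
    [0.003,0.015,0.25,0,0,0,0.2],
    [0.003,0.015,0.3,0,0,0,0.2],
    [0.003,0.015,0.3,0,0,0,0.2],
    [0.003,0.015,0.3,0,0,0,0.2],
  ],
)

```text
time_s: 30.4
tool_pos: [0.4502, -0.3007, 0.0679]
tool_rot: [180.0, -0.0, 24.6]
force: [0.3, 0.2, -1.3]
grip_width: 0.0311
grasp_force: 15.0
```

```bash
python3 go.py .4491 -.3011 .0212
```

```text
[ 0.4502 -0.3007  0.0679] [ 1.800e+02 -2.000e-02  2.464e+01] [ 59.  15. -32. 108.   9.  59. -42.]
[-0.006 -0.     0.234  0.    -0.    -0.001]
```

Call:
apply_moves(
  moves=[
    [-0.005,0,0.08,0,0,0,0.2],
    [-0.005,0,0.15,0,0,0,0.2],
    [-0.005,0,0.2,0,0,0,0.2],
    [-0.005,0,0.22,0,0,0,0.2],
    [-0.005,0,0.23,0,0,0,0.2],
    [-0.005,0,0.233,0,0,0,0.2],
    [-0.005,0,0.233,0,0,0,0.2],
    [-0.005,0,0.233,0,0,0,0.2],
  ],
)

```text
time_s: 31.2
tool_pos: [0.4489, -0.3018, 0.0216]
tool_rot: [180.0, -0.0, 24.6]
force: [0.4, 0.1, -0.6]
grip_width: 0.0316
grasp_force: 15.0
```

Call:
apply_moves(
  moves=[
    [0,0,0.002,0,0,0,0.2],
    [0,0,0.002,0,0,0,0.6],
    [0,0,0.002,0,0,0,0.6],
    [0,0,0.002,0,0,0,0.6],
    [0,0,-0.1,0,0,0,0.6],
    [0,0,-0.25,0,0,0,0.6],
    [0,0,-0.5,0,0,0,0.6],
    [0,0,-0.75,0,0,0,0.6],
    [0,0,-0.95,0,0,0,0.6],
    [-0.05,0,-1,0,0,0,0.6],
    [-0.1,0,-1,0,0,0,0.6],
    [-0.1,0,-1,0,0,0,0.6],
    [-0.1,0,-1,0,0,0,0.6],
    [-0.1,0,-1,0,0,0,0.6],
  ],
)

```text
time_s: 32.6
tool_pos: [0.4298, -0.3092, 0.2194]
tool_rot: [-179.8, 0.1, 24.6]
force: [0.6, -0.6, -0.2]
grip_width: 0.052
grasp_force: 0.0
```

```bash
python3 objs.py w8.png; python3 - <<'E'
from h import *
import cv2
cv2.imwrite("pics/top9.png",viewer.read_camera("top")[:,:,::-1]); c=viewer.get_calibration("top")
for k in("black_yellow","black_blue"): print(k,[(m["conf"],at_z(c,m["location"],.032).round(3)) for m in masks_of("top",k)[:2]])
a=cv2.imread("pics/w8.png"); b=cv2.imread("pics/top9.png")
cv2.imwrite("pics/w8c.png",np.hstack([cv2.resize(a[0:240,120:440],None,fx=1.6,fy=1.6),cv2.resize(b[100:340,80:230],None,fx=1.6,fy=1.6)]))
E
```

```text
[ 0.42979928 -0.30923035  0.21938425] [-1.79834952e+02  5.15424147e-02  2.45796172e+01] [ 63.   6. -32.  99.   3.  76. -35.]
objective_red 0.64 1057 [256.7  62.5] [ 0.5463 -0.2322]
objective_green 0.65 880 [322.7 109.8] [ 0.5329 -0.3168]
objective_blue 0.98 864 [211.2 129.3] [ 0.463  -0.2135]
objective_blue 0.33 1407 [265.2  81.4] [ 0.5331 -0.2479]
black_yellow [(0.63, array([0.436, 0.075]))]
black_blue [(0.75, array([0.577, 0.216]))]
```

View pics/w8c.png

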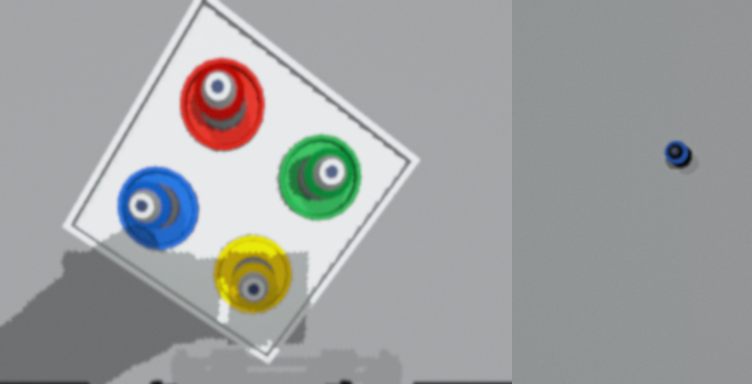

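The picture shows all four silver objectives standing upright in the cups of their colour: red (217,87), green (331,172), blue (141,206) and yellow (253,289). The top camera finds both black objectives where they started. I hand in.

```bash
python3 -c "
from cell import env
print(env.sign_off())"
```

```text
the job is handed in; nothing more can be done
None
```

The job is handed in at about 33 s of the 99 s: all four silver objectives stand upright in the cups of their own colour, and the last pictures show both black objectives where they started; the sign-off call returned no verdict.

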